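Close the gate of a casting frame

ROBOT

A 6-joint arm with a two-finger parallel gripper is mounted at the origin on the work surface. World frame = base frame: x ahead of the robot, y to its left, z up, the work surface at z = 0. Lengths are in mm, angles in rad, forces in N, time in s.
With the tool pointing down it reaches from about 400 to 925 mm from the base axis. Payload 12.5 kg.
Tool frame: the origin (TCP) lies at the very end of the fingers, on their centre line; the grasp point (between the pads) lies 19 mm behind it; z points along the fingers, y is the line along which they close (so a half turn about z gives the same grasp; the last joint's range is limited). The gripper opens to 95 mm and grips with 3 to 60 N. Pads are 20 mm wide; open, the fingers measure 119 mm over their backs; the gripper's body (75 mm by 180 mm) begins 59 mm behind the grasp point.
Start: joints at [-1.229, 0.491, 1.559, -0, 1.092, -0.106], TCP at [270.64, -563.386, 191.261] pointing down, gripper open.
Joint ranges: [-3.1, 3.1], [-0.84, 2.19], [0.05, 2.79], [-1.13, 4.28], [0.06, 2.93], [-2.69, 2.69]. Speed limits (rad/s): [2.22, 2.22, 2.79, 3.14, 3.14, 3.14].

INTERFACE

Orientations are given as [roll, pitch, yaw] about the fixed x, y, z axes, in that order (R = Rz(yaw) Ry(pitch) Rx(roll)).
In Python, from cell import state, imaging, env, spot_in, mark_of gives the robot as it stands. The module is installed in compiled form; this text tells all that it offers.
- The arm moves only by the tool step_arm, never from a script. Its argument "increments" is a list of rows, each an object with "slide": the shift along the tool's x, y, z in m, a list of three; "roll": the turn about the tool's z in rad. A call has 1 to 5 rows; each row is the pose to reach, as a shift and turn from the pose commanded when the call began, along the tool's axes at that moment; what a row does not reach only later rows make up. A row lasts 1/8 s, in which the tool goes at most 62.5 mm and 10.7 degrees, less where a joint would pass 70% of its speed; a pose out of reach is approached as far as the arm can. A call with a gripper value outside its range is refused whole. "fingers" is the opening, from 0 (shut) to 1 (fully open), set as the call begins (left out, the last holds). The fingers move at their own pace and stop on an object; the grip force is fixed at half the most. Time passes only in rows, so rows that repeat a pose let the fingers close. It gives the time, the measured TCP pose, the force, the opening and the grip force at its end, in the units of the state.
- state(): the state, without advancing time (a new reading comes with each control period).
- imaging.read_camera(name): name is "scene" or "side" or "wrist"; returns a dict with "color" (384x512x3 uint8, red, green, blue), "z_map" (384x512 float32, mm along the optical axis (not along the pixel's ray), 0 where there is no reading), "intrinsics" (3x3 intrinsics, pixels), "distortion" ([k1, k2, p1, p2, k3] as OpenCV has them; the pictures are not rectified), "camera_from_world" (4x4, takes a point from world to camera coordinates). Camera axes: x right, y up, looking along -z (the intrinsics and any distortion apply to the point x, -y, -z); pixel columns grow to the right and rows downward; lengths in mm; the calibration is good to about 2 mm. A picture is of the moment at which its call begins.
- env.job_done(): hands the job in; it is judged then, once.
Trained networks look in the newest picture that a camera, given by its name, has taken for a name from the list of things; names that differ only in an ending like _2 or _b are one class to them, and where a whole thing is asked for, a point or a joint stands for the part that bears it (a point fixed in the world has none). Each returns a list of dicts, best first, with "confidence" (0 to 1); they miss things now and then, are a little off and sometimes report something else, mostly with a low value. They report only what shows in the picture. A call takes as long as a camera call.
- spot_in(camera, target): "bbox" ([left, top, right, bottom] in pixels, round what is visible of it).
- mark_of(camera, target): "uv" ([column, row] in pixels: a listed point, or the origin of a listed thing).
The state is a dict: "t": time; "joints": joint angles; "qvel": joint speeds; "tau": joint torques, N m; "eef_pos": TCP position; "tcp_rot": TCP orientation; "ft_force": force on the tool from outside, world axes, zero at the start; "moment": the same for the moment, N m; "opening": opening from 0.0 (shut) to 1.0 (fully open); "grip_force": force on a finger pad.
Only numpy, scipy, OpenCV 4.12 (cv2) and the standard library are available. Lean on these libraries where they do the work, as an engineer would, in place of code of your own. Each camera call takes 0.05 s, during which the arm holds its last target. There are 200 camera calls.

TASK

Close the wooden casting frame for the next plaster: push the slotted end of the loose gate bar home on the steel post until you feel it bear there, then, keeping it on the post, swing the bar about the post past the spring plunger and press it flush across the frame's mouth. The frame is only lightly screwed, so press home with about one kilo, a kilo and a half at the very most; leave the other things where they are, and let go of the bar.

Things in the scene. Friction and masses are not known exactly. Their poses are not given: they have to be found in the camera images.
- mouth (a point): The casting frame: three fixed brown boards in a U on the bench, its open mouth towards the robot, 200 mm wide. This point: centre of the mouth, 18 mm above the bench, in the plane of the two side boards' front ends. Axes: x level into the frame, y along the mouth towards the post, z up.
- sides: The frame's three boards, 45 mm high, 22 mm thick; origin on the bench, 18 mm below mouth, same axes. The side boards' ends, at x = 0, cover y = -122 to -100 and y = 100 to 122 mm; the frame is 182 mm deep. Only lightly screwed: the gate must never press on them with more than 18 N; at home a push of 10 to 15 N is right (some of it is lost in rubbing), 3 N on the boards the least.
- post: The fixed upright steel post, 12 mm in diameter, 58 mm high, at x = -13, y = 141 mm in the mouth's axes. Origin on its axis on the bench, axes as the mouth's. A thin strap, 45 mm above the bench, ties it back to the +y side board. The gate must never press on it with more than 18 N.
- post_axis (a point): The post's axis, 18 mm above the bench. Axes as the mouth's.
- gate_center (a point): The gate: a loose wooden bar, 26 mm thick (x), 278 mm long (y), 36 mm high (z), about 0.25 kg, flat on the bench before the mouth, turned 25 to 40 degrees out of line, +y end nearer the post. This point: half-way up, 135 mm from its plain -y end. Closed, its axes are the mouth's and this point lies at x = -13 mm, y = 0; it closes anticlockwise seen from above.
- gate_slot (a point): At the gate's +y end an upright slot, 15 mm wide and 8 mm deep, open at the end, top and bottom. This point, 141 mm in +y from gate_center, is where the post's axis lies when the post touches the slot's bottom (1.5 mm of play to either side). Axes as gate_center's.
- gate_tail (a point): The middle of the gate's plain end, 135 mm in -y from gate_center. Axes as gate_center's.
- gate: The whole gate bar; origin on its underside, 18 mm below gate_center, same axes.
- plunger_nose (a point): Tip of a spring plunger's steel dome (radius 16 mm), at x = -10, y = -133.5 mm in the mouth's axes, pointing to +y from a dark steel lug (40 mm high, front at x = -35, face at y = -139 mm). It yields 4 mm at 2 to 3.6 N. The gate's plain end meets it 17 mm before home, passes with 4 to 9 N if the slot is home and rubs on it from there; it holds the slot on the post but does not pull the gate shut.
- master_c (a point): Bystander: a white plaster disc 84 mm across and 30 mm high standing inside the frame; its centre.
- spare_c (a point): Bystander: a plain bar without a slot, 170 mm long, 26 by 36 mm; its centre.
- rib_c (a point): Bystander: a flat dark wooden rib, 130 by 45 by 6 mm; its centre.
- ruler_c (a point): Bystander: a steel ruler, 210 by 24 by 3.5 mm; its centre.
- mallet_c (a point): Bystander: a dark wooden mallet, its head 84 mm across; the head's centre.
- sprayer_c (a point): Bystander: a pink spray bottle, 211 mm high; a point 80 mm up its axis.

How it is judged (in metres and radians):
On the way, in this order (a step that is already met when the one before it is completed fails the run):
1. The slotted end is home on the post (within 3 mm) and bears on it with at least 1.5 N while the bar is still open by more than 14 degrees (horizontal distance between gate_slot and post_axis below 0.003 m and angle between the y axis of gate_center and the y axis of mouth, either way round above 0.25 rad and contact force between gate and post above 1.5 N), for 0.1 s.
2. The bar, its slot on the post, is pressed flush against the side boards with at least 3 N (x of gate_tail in the frame of mouth above -0.0148 m and x of gate_slot in the frame of mouth above -0.0155 m and horizontal distance between gate_slot and post_axis below 0.003 m and height (world z) of gate_center below 0.022 m and angle between gate_center's own z axis and vertical below 0.04 rad and contact force between gate and sides above 3 N), for 0.15 s.
At the end, for the whole second after the job is handed in: The bar rests flat on the bench, flush across the mouth (its plain end within 1.8 mm and its slotted end within 2.5 mm of touching the side boards), its slot home on the post within 3 mm, at rest and let go (x of gate_tail in the frame of mouth above -0.0148 m and x of gate_slot in the frame of mouth above -0.0155 m and horizontal distance between gate_slot and post_axis below 0.003 m and height (world z) of gate_center below 0.022 m and angle between gate_center's own z axis and vertical below 0.04 rad and linear speed of gate below 0.01 m/s).
It fails at once if The bar is pressed against the post with more than 18 N (contact force between gate and post above 18 N).
It fails at once if The bar is pressed against the side boards with more than 18 N (contact force between gate and sides above 18 N).
It fails at once if The bar is swung nearly into line (within 8 degrees) with its slot more than 10 mm off the post (angle between the y axis of gate_center and the y axis of mouth, either way round below 0.14 rad and horizontal distance between gate_slot and post_axis above 0.01 m).
It fails at once if A bystander is shifted by more than 20 mm (distance of any of master_c, spare_c, rib_c, ruler_c, mallet_c, sprayer_c from where it was at the start of the episode above 0.02 m).
It also fails if it takes over 51 s, if anything falls off the work surface, if the arm or the gripper's body presses on something with over 40 N, if the wrist force passes 120 N, or if a joint passes its speed limit or range.

## Working session

There is one attempt and no reset: what is moved stays moved. The work goes in short steps, Python scripts to look and compute and a tool call to move; the robot and the scene stay as the last step left them, time stands still between calls to the robot, and variables do not carry over. Pictures are saved under pics/ and viewed, at most 10 in all, crops included, and the job is handed in when it is done.

Besides the shell and the picture viewer there is one more tool, called as a command line: name --argument value ..., lists and objects as JSON in quotes. step_arm: Moves the arm, as the interface text tells. Its arguments: {"type":"object","properties":{"increments":{"type":"array"},"fingers":{"type":"number"}},"required":["increments"]}

```bash
mkdir -p pics
cat > h.py <<'E'
import numpy as np, cv2
from cell import state, imaging, env, spot_in, mark_of
def ray(c,uv):
    K=np.array(c["intrinsics"]);d=np.array(c["distortion"],float)
    p=cv2.undistortPoints(np.array([[uv]],float),K,d)[0,0]
    T=np.array(c["camera_from_world"]);R=T[:3,:3];t=T[:3,3]
    return -R.T@t, R.T@np.array([p[0],-p[1],-1.0])
def at_z(c,uv,z):
    o,d=ray(c,uv); return o+d*(z-o[2])/d[2]
def at_depth(c,uv):
    o,d=ray(c,uv); u,v=int(round(uv[0])),int(round(uv[1])); return o+d*c["z_map"][v,u]
def proj(c,P):
    T=np.array(c["camera_from_world"]);q=T[:3,:3]@np.array(P,float)+T[:3,3]
    q=np.array([[q[0],-q[1],-q[2]]])
    return cv2.projectPoints(q,np.zeros(3),np.zeros(3),np.array(c["intrinsics"]),np.array(c["distortion"],float))[0][0,0]
def save(c,n): cv2.imwrite("pics/"+n,c["color"][:,:,::-1])
E
python3 - <<'E'
from h import *
np.set_printoptions(precision=1,suppress=True)
print(state())
Z=dict(mouth=18,post_axis=18,gate_center=18,gate_slot=18,gate_tail=18,plunger_nose=18,spare_c=18,master_c=15,rib_c=3,ruler_c=2,mallet_c=20,sprayer_c=80)
for n in("scene","side"):
    c=imaging.read_camera(n);save(c,n+"0.png")
    print(n,at_z(c,(256,192),0))
    for k,z in Z.items():
        for r in mark_of(n,k)[:2]: print(k,r["confidence"],r["uv"],at_z(c,r["uv"],z))
E
```

```text
{'t': 0.0, 'joints': array([-1.2,  0.5,  1.6,  0. ,  1.1, -0.1]), 'qvel': array([ 0., -0.,  0., -0., -0., -0.]), 'tau': array([ -0. , -61.3, -25.8,   0.1,   0. ,  -0. ]), 'eef_pos': array([ 270.5, -563.1,  190.6]), 'tcp_rot': array([-3.1, -0. ,  0.4]), 'ft_force': array([ 0.5, -0.4,  0.2]), 'moment': array([-0.,  0., -0.]), 'grip_force': 0.0, 'opening': 1.0027890509289201}
scene [528.4 -43.9   0. ]
post_axis 0.57 [318.0, 251.7] [698.5 154.8  18. ]
gate_center 0.86 [268.4, 190.6] [530.   -7.9  18. ]
gate_slot 0.64 [300.5, 225.5] [628.3  98.9  18. ]
gate_tail 0.72 [238.3, 159.1] [ 430.3 -120.3   18. ]
spare_c 0.88 [409.3, 206.1] [495.9 387.   18. ]
master_c 0.85 [247.0, 275.4] [802.1  -5.7  15. ]
rib_c 0.98 [366.7, 165.7] [353.3 262.7   3. ]
ruler_c 0.68 [107.4, 166.4] [ 534.5 -503.5    2. ]
ruler_c 0.66 [409.0, 206.2] [482.8 390.8   2. ]
mallet_c 0.91 [422.4, 241.4] [609.5 420.4  20. ]
sprayer_c 0.91 [117.2, 183.0] [ 647.  -400.2   80. ]
side [583.  122.1   0. ]
mouth 0.95 [287.5, 202.5] [672.7  -0.6  18. ]
mouth 0.55 [277.4, 181.6] [671.7 155.8  18. ]
post_axis 0.6 [282.9, 185.9] [684.5 119.   18. ]
gate_center 0.56 [248.8, 209.6] [532.8 -23.1  18. ]
gate_slot 0.59 [271.7, 191.9] [633.9  81.8  18. ]
gate_slot 0.39 [286.8, 322.9] [ 541.1 -530.6   18. ]
gate_tail 0.74 [225.9, 224.7] [446.6 -99.8  18. ]
plunger_nose 0.21 [288.2, 320.8] [ 545.8 -524.8   18. ]
spare_c 0.7 [223.3, 162.4] [486.3 360.6  18. ]
master_c 0.65 [325.6, 200.5] [810.4  -6.   15. ]
rib_c 0.58 [193.8, 178.2] [358.8 267.9   3. ]
rib_c 0.16 [290.9, 201.8] [692.3  26.    3. ]
ruler_c 0.76 [286.0, 320.2] [ 545.3 -507.9    2. ]
mallet_c 0.87 [251.7, 150.3] [623.  459.1  20. ]
mallet_c 0.66 [287.6, 200.9] [674.7   6.6  20. ]
sprayer_c 0.89 [317.2, 264.2] [ 647.5 -408.6   80. ]
```

Run:
```python
import cv2,numpy as np
a=cv2.imread("pics/scene0.png");b=cv2.imread("pics/side0.png")
cv2.imwrite("pics/s0.png",cv2.resize(a[110:330,90:450],None,fx=2.2,fy=2.2,interpolation=2))
cv2.imwrite("pics/s1.png",cv2.resize(b[130:340,180:420],None,fx=2.8,fy=2.8,interpolation=2))
```

```text
(no output)
```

View pics/s0.png

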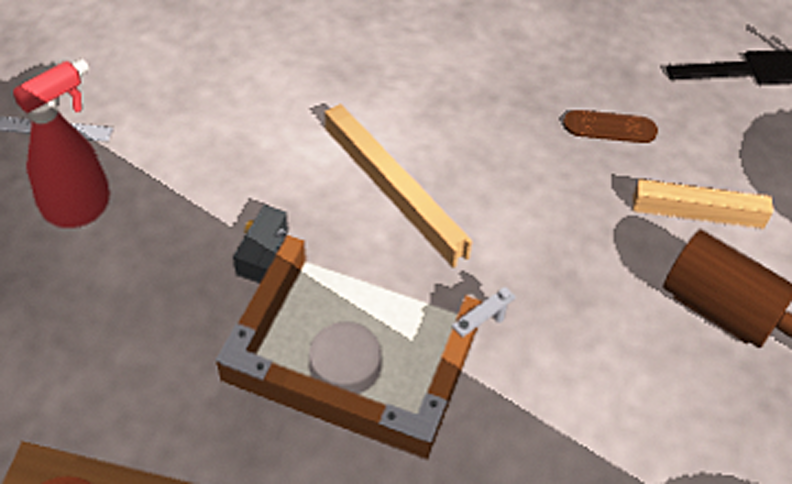

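View pics/s1.png

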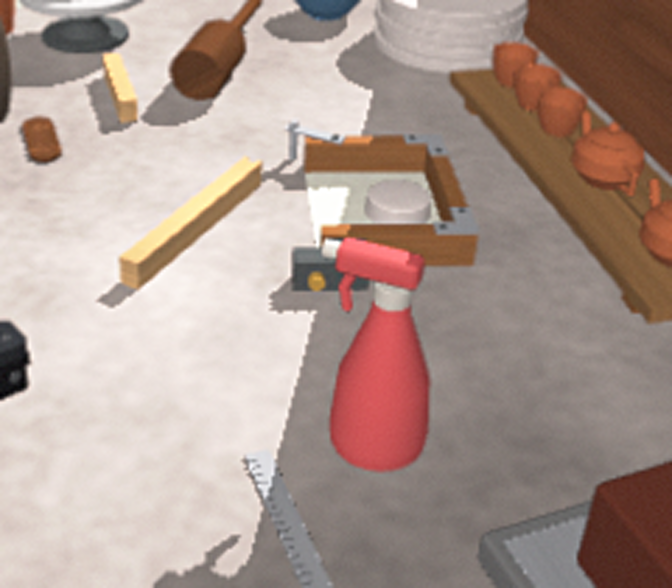

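```bash
cat >> h.py <<'E'
def rel(pos,yaw,start=None):
    s=state() if start is None else start
    p=s["eef_pos"];r=s["tcp_rot"]
    from scipy.spatial.transform import Rotation as R
    Rm=R.from_euler("xyz",r).as_matrix()
    y0=np.arctan2(Rm[1,0],Rm[0,0])
    d=Rm.T@(np.array(pos)-p)/1000
    print("slide",np.round(d,4),"roll",round(-(yaw-y0),4),"yaw0",round(y0,4),"p",np.round(p,2),"tilt",np.round(r,4))
E
python3 - <<'E'
from h import *
rel([560,-10,330],0.8)
E
```

```text
slide [ 0.5004 -0.3735 -0.1388] roll -0.3522 yaw0 0.4478 p [ 270.65 -563.39  191.27] tilt [3.1415 0.     0.4478]
```

step_arm --increments '[{"slide":[0.04,-0.03,-0.03],"roll":0},{"slide":[0.085,-0.064,-0.06],"roll":0},{"slide":[0.13,-0.097,-0.08],"roll":0},{"slide":[0.175,-0.131,-0.1],"roll":0},{"slide":[0.22,-0.164,-0.12],"roll":0}]' --fingers 0.6

```text
t: 1.92
eef_pos: [398.5, -318.6, 312.1]
tcp_rot: [3.141, -0.0, 0.448]
ft_force: [1.6, 0.2, -0.0]
opening: 0.607
grip_force: 0.0
```

step_arm --increments '[{"slide":[0.045,-0.034,-0.005],"roll":0},{"slide":[0.09,-0.067,-0.01],"roll":0},{"slide":[0.135,-0.1,-0.019],"roll":0},{"slide":[0.18,-0.134,-0.019],"roll":0},{"slide":[0.225,-0.167,-0.019],"roll":0}]'

```text
t: 2.55
eef_pos: [529.0, -70.5, 330.6]
tcp_rot: [3.141, -0.001, 0.448]
ft_force: [1.0, -0.5, -0.2]
opening: 0.597
grip_force: 0.0
```

step_arm --increments '[{"slide":[0.03,-0.022,0],"roll":-0.12},{"slide":[0.055,-0.042,0],"roll":-0.24},{"slide":[0.055,-0.042,0],"roll":-0.35},{"slide":[0.055,-0.042,0],"roll":-0.35},{"slide":[0.055,-0.042,0],"roll":-0.35}]'

```text
t: 3.18
eef_pos: [559.7, -11.0, 330.3]
tcp_rot: [3.141, 0.0, 0.795]
ft_force: [0.3, -0.1, -0.1]
opening: 0.596
grip_force: 0.0
```

Run:
```python
from h import *
np.set_printoptions(precision=1,suppress=True)
s=state();print(s["t"],s["eef_pos"],s["tcp_rot"],s["opening"],s["qvel"])
Z=dict(mouth=18,post=0,post_axis=18,gate_center=18,gate_slot=18,gate_tail=18,plunger_nose=18,sides=0,master_c=15)
c=imaging.read_camera("wrist");save(c,"w1.png");np.savez("w1.npz",**c)
for k,z in Z.items():
  for r in mark_of("wrist",k)[:2]: print(k,r["confidence"],r["uv"],at_z(c,r["uv"],z))
cv2.imwrite("pics/w1b.png",cv2.resize(cv2.imread("pics/w1.png"),(768,576)))
```

```text
3.175 [559.7 -11.  330.3] [3.1 0.  0.8] 0.5960226660102488 [-0. -0.  0.  0. -0. -0.]
post 0.61 [250.9, 28.1] [693.6 156.    0. ]
post 0.44 [252.0, 168.0] [529.5 -11.5   0. ]
post_axis 0.67 [251.6, 167.8] [532.  -9.  18.]
post_axis 0.66 [251.0, 27.0] [692. 153.  18.]
gate_center 0.55 [250.7, 166.4] [532.6  -6.1  18. ]
gate_slot 0.8 [245.1, 85.3] [622.4  97.1  18. ]
gate_slot 0.74 [60.4, 19.1] [483.2 379.7  18. ]
gate_tail 0.69 [258.3, 237.0] [ 447.1 -112.2   18. ]
plunger_nose 0.51 [344.4, 161.4] [ 658.  -115.8   18. ]
sides 0.46 [250.5, 27.9] [693.4 156.7   0. ]
master_c 0.6 [365.4, 58.8] [794.1 -11.1  15. ]
master_c 0.32 [311.4, 94.1] [692.6   9.5  15. ]
```

View pics/w1b.png

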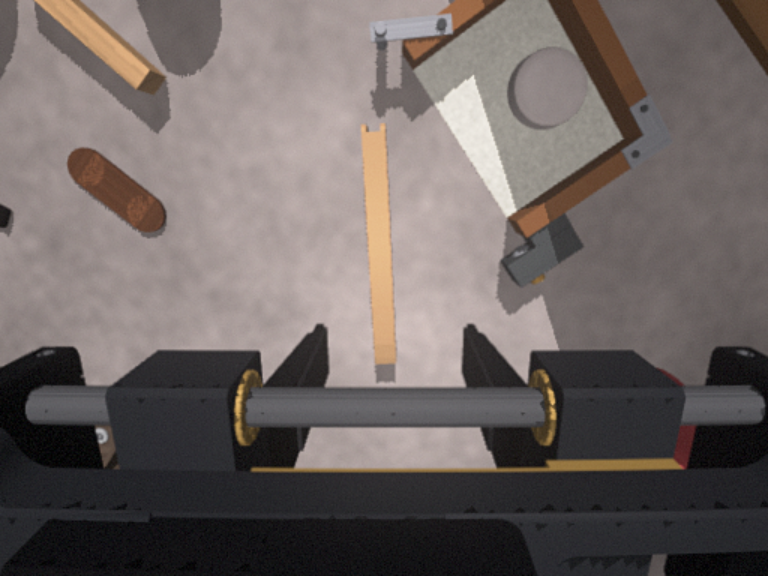

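```bash
cat >> h.py <<'E'
def cloud(c):
    K=np.array(c["intrinsics"]);d=np.array(c["distortion"],float)
    v,u=np.mgrid[0:384,0:512];p=cv2.undistortPoints(np.stack([u,v],-1).reshape(-1,1,2).astype(float),K,d)[:,0]
    z=c["z_map"].reshape(-1);P=np.c_[p[:,0]*z,-p[:,1]*z,-z]
    T=np.array(c["camera_from_world"]);W=(P-T[:3,3])@T[:3,:3]
    W[z==0]=np.nan
    return W.reshape(384,512,3)
E
python3 - <<'E'
from h import *
np.set_printoptions(precision=1,suppress=True)
c=dict(np.load("w1.npz"));W=cloud(c)
T=c["camera_from_world"];print("cam",-T[:3,:3].T@T[:3,3])
g=W[80:245,235:268].reshape(-1,3);print("bench",np.nanmedian(W[100:230,180:220,2]))
m=(g[:,2]>30)&(g[:,2]<42);g=g[m];print("gate",len(g),np.median(g[:,2]));r=cv2.minAreaRect(g[:,:2].astype(np.float32));print(r,cv2.boxPoints(r))
b=W[0:170,262:440].reshape(-1,3);m=(b[:,2]>41)&(b[:,2]<52);b=b[m];print("boards",len(b),np.median(b[:,2]));r=cv2.minAreaRect(b[:,:2].astype(np.float32));print(r,cv2.boxPoints(r))
q=W[5:40,240:310].reshape(-1,3);m=(q[:,2]>53)&(q[:,2]<66);q=q[m];print("post",len(q),q.mean(0),q.min(0),q.max(0))
# image board mask for front edges
z=W[...,2];mask=((z>41)&(z<52)).astype(np.uint8)*255
vis=c["color"][:,:,::-1].copy();vis[mask>0]=(0,255,0);vis[(z>53)&(z<70)]=(0,0,255);vis[(z>30)&(z<41)]=(255,0,0)
cv2.imwrite("pics/m1.png",cv2.resize(vis[0:200,200:456],None,fx=3,fy=3,interpolation=0))
E
```

```text
cam [609.6  40.4 523.1]
bench -0.40689397146308326
gate 2391 35.448165296300516
((536.2919921875, -9.122589111328125), (278.75848388671875, 26.055744171142578), 48.16477584838867) [[ 433.6 -104.3]
 [ 453.  -121.7]
 [ 639.    86. ]
 [ 619.6  103.4]]
boards 4230 44.55830628470059
((774.1399536132812, -12.7034912109375), (302.8288269042969, 187.05325317382812), 82.1943588256836) [[ 660.9 -150. ]
 [ 846.2 -175.4]
 [ 887.4  124.6]
 [ 702.   150. ]]
post 65 [695.9 149.7  56.9] [690.  144.4  53.1] [702.1 155.9  59. ]
```

View pics/m1.png

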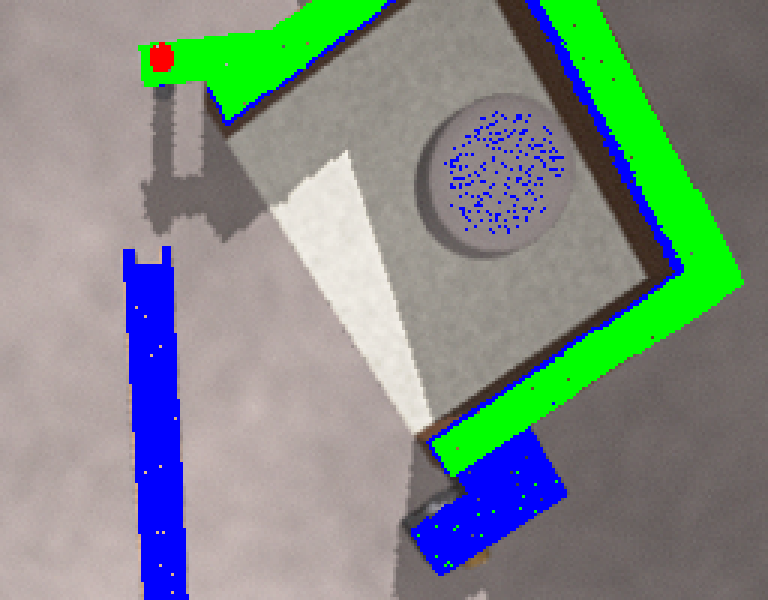

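Run:
```python
from h import *
np.set_printoptions(precision=2,suppress=True)
c=dict(np.load("w1.npz"))
a=at_z(c,(276,41.7),45);b=at_z(c,(342.7,147.7),45);print(a,b,np.linalg.norm(a-b))
d=(a-b)[:2];h=np.degrees(np.arctan2(d[1],d[0]));m=(a+b)/2;print("heading",h,"mid",m)
W=cloud(c);z=W[...,2];
# back board and -y board outer edges: rect of -y side & back boards only (away from strap)
M=np.zeros_like(z,bool);M[60:200,340:450]=1
b2=W[M&(z>41)&(z<52)][:,:2];
from scipy.optimize import minimize_scalar
# heading by maximising sharpness of inner/outer band in back board
q=W[:,:,:2][(z>41)&(z<52)&(np.arange(512)[None]>385)&(np.arange(384)[:,None]<75)]
u=np.polyfit(q[:,1],q[:,0],1);print("back board heading",90-np.degrees(np.arctan(u[0])),len(q))
for hh in(h,80.,82.,84.):
  y=np.array([np.cos(np.radians(hh)),np.sin(np.radians(hh))]);x=np.array([y[1],-y[0]])
  p=np.array([695.9,149.9]);mo=p+13*x-141*y;print(hh,"mouth from post",mo,"front corners rel",[( (k[:2]-mo)@x,(k[:2]-mo)@y) for k in(a,b)])
rel([533.4,-12.4,60],0.8406)
```

```text
[700.34 105.81  45.  ] [668.23 -88.    45.  ] 196.45197610298314
heading 80.59227257317492 mid [684.29   8.9   45.  ]
back board heading 81.84560117112213 1323
80.59227257317492 mouth from post [685.68   8.67] front corners rel [(np.float64(-1.4083172590440214), np.float64(98.22691487820504)), (np.float64(-1.4083172590440374), np.float64(-98.22506122477812))]
80.0 mouth from post [684.22   8.78] front corners rel [(np.float64(-0.9667945119552497), np.float64(98.34902245802817)), (np.float64(1.0639143155478452), np.float64(-98.09245772481142))]
82.0 mouth from post [689.15   8.46] front corners rel [(np.float64(-2.462622465696809), np.float64(97.95505146590534)), (np.float64(-7.288859481018946), np.float64(-98.43763259090723))]
84.0 mouth from post [694.09   8.31] front corners rel [(np.float64(-3.9712885908051643), np.float64(97.61352411300528)), (np.float64(-15.648591422574174), np.float64(-98.49108958423085))]
slide [-0.02 -0.02  0.27] roll -0.0431 yaw0 0.7975 p [559.83 -10.74 330.24] tilt [3.14 0.   0.8 ]
```

step_arm --increments '[{"slide":[-0.0196,-0.0177,0.055],"roll":-0.02},{"slide":[-0.0196,-0.0177,0.11],"roll":-0.043},{"slide":[-0.0196,-0.0177,0.165],"roll":-0.043},{"slide":[-0.0196,-0.0177,0.22],"roll":-0.043},{"slide":[-0.0196,-0.0177,0.26],"roll":-0.043}]'

```text
t: 4.3
eef_pos: [532.9, -12.3, 68.2]
tcp_rot: [-3.141, 0.001, 0.841]
ft_force: [0.3, -0.1, -0.7]
opening: 0.602
grip_force: 0.0
```

Run:
```python
from h import *
rel([533.4,-12.4,6.5],0.8406)
c=imaging.read_camera("wrist");W=cloud(c);z=W[...,2]
v,u=np.nonzero((z>30)&(z<40));print(len(u))
g=W[(z>31)&(z<40)&(np.abs((W[...,0]-533)*.745-(W[...,1]+12)*.667)<25)][:,:2]
r=cv2.minAreaRect(g.astype(np.float32));print(r);save(c,"w2.png")
```

```text
slide [0.0003 0.0005 0.0617] roll 0.0001 yaw0 0.8407 p [532.94 -12.3   68.2 ] tilt [-3.1406e+00  8.0000e-04  8.4070e-01]
12507
((547.1920776367188, 3.1429519653320312), (246.73529052734375, 26.189937591552734), 48.149593353271484)
```

View pics/w2.png

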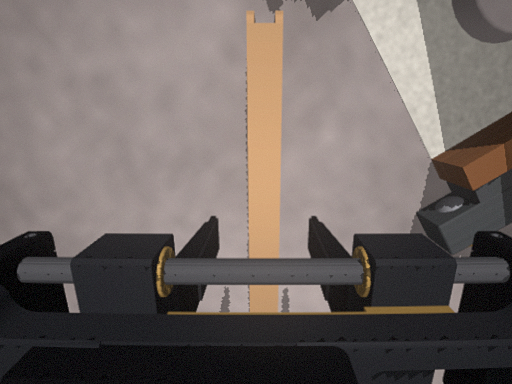

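step_arm --increments '[{"slide":[0.0003,0.0005,0.04],"roll":0},{"slide":[0.0003,0.0005,0.06],"roll":0},{"slide":[0.0003,0.0005,0.0617],"roll":0}]'

```text
t: 4.72
eef_pos: [533.9, -12.4, 8.2]
tcp_rot: [-3.14, 0.001, 0.841]
ft_force: [0.5, 0.2, 1.2]
opening: 0.6
grip_force: 0.0
```

step_arm --increments '[{"slide":[0,0,0],"roll":0},{"slide":[0,0,0],"roll":0},{"slide":[0,0,0],"roll":0},{"slide":[0,0,0],"roll":0}]' --fingers 0.0

```text
t: 5.22
eef_pos: [534.2, -12.4, 9.0]
tcp_rot: [3.141, -0.0, 0.841]
ft_force: [-1.5, 0.2, 4.6]
opening: 0.264
grip_force: 30.0
```

Run:
```python
from h import *
s=state();print(s["t"],s["opening"]*95,s["grip_force"],s["ft_force"],s["moment"])
p=s["eef_pos"];h=s["tcp_rot"][2]
y=np.array([np.cos(h),np.sin(h)]);x=np.array([y[1],-y[0]])
slot=p[:2]+141*y; d=np.array([695.9,149.9])-slot;print(p,h,"slot",slot,"to post along y,x:",d@y,d@x)
c=imaging.read_camera("wrist");W=cloud(c);z=W[...,2]
g=W[(z>31)&(z<40)&(np.abs((W[...,0]-533)*.745-(W[...,1]+12)*.667)<25)][:,:2]
if len(g)>10:print(cv2.minAreaRect(g.astype(np.float32)))
```

```text
5.225 25.070980826696005 30.00401347875595 [-1.51330189  0.15582474  4.63515825] [ 0.05246193  0.11850503 -0.02750934]
[534.17178476 -12.43679231   8.9905805 ] 0.8407155752620643 slot [628.20888752  92.62520512] to post along y,x: 87.82184718361329 12.239771021062069
((558.0504760742188, 15.112022399902344), (187.62762451171875, 34.23918151855469), 49.064491271972656)
```

step_arm --increments '[{"slide":[0,0,-0.001],"roll":0},{"slide":[0,0,-0.0025],"roll":0},{"slide":[0,0,-0.0025],"roll":0}]'

```text
t: 5.65
eef_pos: [534.0, -12.5, 11.0]
tcp_rot: [-3.142, 0.0, 0.841]
ft_force: [-0.1, 0.8, -3.3]
opening: 0.269
grip_force: 30.0
```

step_arm --increments '[{"slide":[0.015,0.003,0.0006],"roll":0},{"slide":[0.032,0.0075,0.0006],"roll":0},{"slide":[0.05,0.012,0.0006],"roll":0},{"slide":[0.066,0.0122,0.0006],"roll":0},{"slide":[0.072,0.0122,0.0006],"roll":0}]'

```text
t: 6.28
eef_pos: [591.8, 34.2, 10.2]
tcp_rot: [3.141, -0.0, 0.842]
ft_force: [-0.5, 0.1, -3.4]
opening: 0.268
grip_force: 30.0
```

```bash
cat >> h.py <<'E'
POST=np.array([695.9,149.9])
def st(H=80.6):
    s=state();p=s["eef_pos"];h=s["tcp_rot"][2];f=s["ft_force"]
    y=np.array([np.cos(h),np.sin(h)]);x=np.array([y[1],-y[0]])
    d=POST-(p[:2]+141*y)
    print("t",s["t"],"p",p.round(2),"yaw",round(h,4),"open deg",round(H-np.degrees(h),2),"to post y,x",round(d@y,2),round(d@x,2),"F y,x,z",round(f[:2]@y,2),round(f[:2]@x,2),round(f[2],2),"Mz",round(s["moment"][2],3),"op",round(s["opening"],3))
E
python3 - <<'E'
from h import *
st()
c=imaging.read_camera("wrist");W=cloud(c);z=W[...,2]
q=W[(z>53)&(z<70)];print(len(q),np.nanmax(z[:15]))
cv2.imwrite("pics/w3.png",c["color"][:192,128:384,::-1].repeat(2,0).repeat(2,1))
c=imaging.read_camera("scene");W=cloud(c);save(c,"s3.png")
cv2.imwrite("pics/s3c.png",cv2.resize(c["color"][170:290,220:370,::-1],None,fx=5,fy=5,interpolation=2))
E
```

```text
t 6.275 p [591.81  34.18  10.22] yaw 0.8419 open deg 32.36 to post y,x 14.64 0.56 F y,x,z -0.24 -0.43 -3.36 Mz 0.015 op 0.268
531 40.39911022578837
```

View pics/w3.png

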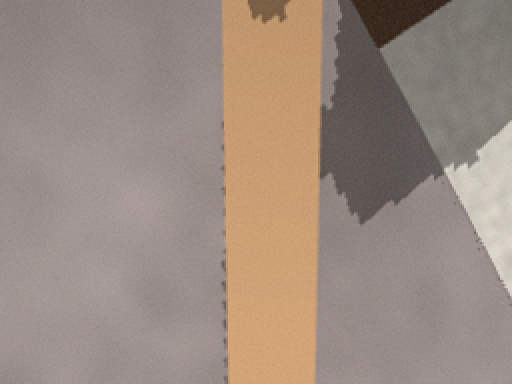

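View pics/s3c.png

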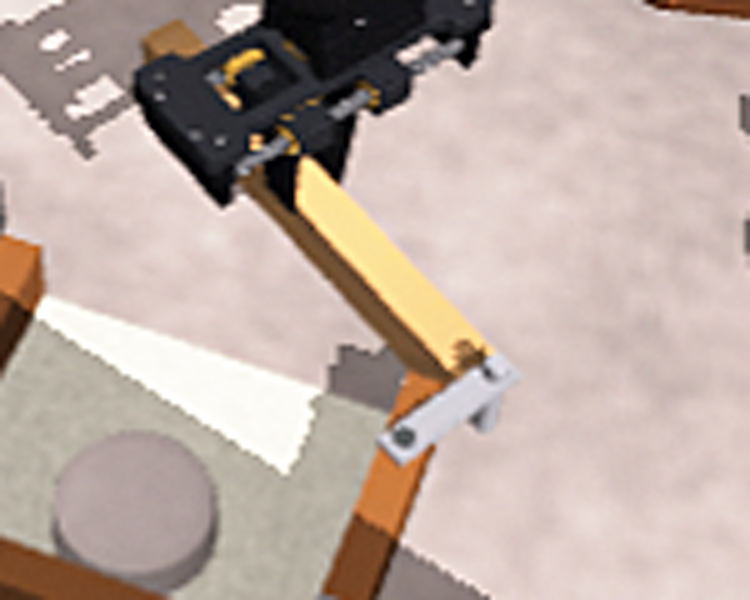

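step_arm --increments '[{"slide":[0.003,0.0005,0],"roll":0},{"slide":[0.006,0.0005,0],"roll":0},{"slide":[0.008,0.0005,0],"roll":0},{"slide":[0.008,0.0005,0],"roll":0}]'

```text
t: 6.88
eef_pos: [596.9, 38.7, 10.4]
tcp_rot: [3.141, 0.0, 0.841]
ft_force: [0.4, 0.1, -2.8]
opening: 0.27
grip_force: 30.0
```

```bash
python3 -c "from h import *;st()"
```

```text
t 6.875 p [596.92  38.67  10.45] yaw 0.8408 open deg 32.43 to post y,x 7.89 -0.42 F y,x,z 0.31 0.22 -2.8 Mz 0.091 op 0.27
```

step_arm --increments '[{"slide":[0.002,-0.0003,0],"roll":0},{"slide":[0.004,-0.0003,0],"roll":0},{"slide":[0.005,-0.0003,0],"roll":0},{"slide":[0.005,-0.0003,0],"roll":0}]'

```text
t: 7.38
eef_pos: [600.0, 42.7, 10.4]
tcp_rot: [3.142, 0.0, 0.841]
ft_force: [0.5, -0.2, -2.1]
opening: 0.267
grip_force: 30.0
```

```bash
python3 -c "from h import *;st()"
```

```text
t 7.375 p [600.02  42.66  10.4 ] yaw 0.8409 open deg 32.42 to post y,x 2.85 -0.05 F y,x,z 0.22 0.52 -2.08 Mz 0.012 op 0.267
```

step_arm --increments '[{"slide":[0.001,0,0],"roll":0},{"slide":[0.002,0,0],"roll":0},{"slide":[0.002,0,0],"roll":0}]'

```text
t: 7.75
eef_pos: [601.4, 44.1, 10.4]
tcp_rot: [3.142, 0.0, 0.841]
ft_force: [0.6, 0.3, -3.3]
opening: 0.268
grip_force: 30.0
```

```bash
python3 -c "from h import *;st()"
```

```text
t 7.75 p [601.36  44.13  10.39] yaw 0.8409 open deg 32.42 to post y,x 0.86 -0.07 F y,x,z 0.64 0.23 -3.31 Mz -0.022 op 0.268
```

step_arm --increments '[{"slide":[0.001,0,0],"roll":0},{"slide":[0.001,0,0],"roll":0}]'

```text
t: 8.0
eef_pos: [602.0, 44.9, 10.4]
tcp_rot: [3.141, 0.0, 0.841]
ft_force: [-0.5, 0.3, -2.6]
opening: 0.266
grip_force: 30.0
```

step_arm --increments '[{"slide":[0.001,0,0],"roll":0},{"slide":[0.001,0,0],"roll":0}]'

```text
t: 8.25
eef_pos: [602.1, 45.3, 10.3]
tcp_rot: [-3.141, 0.001, 0.841]
ft_force: [-3.3, -3.8, -2.5]
opening: 0.266
grip_force: 30.0
```

```bash
python3 -c "from h import *;st();st()"
```

```text
t 8.25 p [602.14  45.29  10.28] yaw 0.8408 open deg 32.42 to post y,x -0.53 0.11 F y,x,z -5.04 0.04 -2.52 Mz 0.013 op 0.266
t 8.25 p [602.14  45.29  10.28] yaw 0.8408 open deg 32.42 to post y,x -0.53 0.11 F y,x,z -5.04 0.04 -2.52 Mz 0.013 op 0.266
```

step_arm --increments '[{"slide":[0,0,0],"roll":0},{"slide":[0.0001,0.0042,0],"roll":-0.03},{"slide":[0.0003,0.0084,0],"roll":-0.06},{"slide":[0.0006,0.0126,0],"roll":-0.09},{"slide":[0.001,0.0168,0],"roll":-0.12}]'

```text
t: 8.88
eef_pos: [615.4, 34.6, 10.3]
tcp_rot: [-3.141, 0.001, 0.962]
ft_force: [-2.5, -3.6, -1.9]
opening: 0.266
grip_force: 30.0
```

```bash
python3 -c "from h import *;st()"
```

```text
t 8.875 p [615.35  34.65  10.26] yaw 0.9619 open deg 25.49 to post y,x -0.39 0.15 F y,x,z -4.4 0.0 -1.93 Mz 0.085 op 0.266
```

step_arm --increments '[{"slide":[0.0001,0.0042,0],"roll":-0.03},{"slide":[0.0003,0.0084,0],"roll":-0.06},{"slide":[0.0006,0.0126,0],"roll":-0.09},{"slide":[0.001,0.0168,0],"roll":-0.12},{"slide":[0.0016,0.021,0],"roll":-0.15}]'

```text
t: 9.5
eef_pos: [633.6, 23.7, 10.3]
tcp_rot: [-3.141, 0.001, 1.112]
ft_force: [-3.5, -6.2, -1.7]
opening: 0.266
grip_force: 30.0
```

step_arm --increments '[{"slide":[0.0001,0.0042,0],"roll":-0.03},{"slide":[0.0003,0.0084,0],"roll":-0.06},{"slide":[0.0006,0.0126,0],"roll":-0.09},{"slide":[0.001,0.0168,0],"roll":-0.12},{"slide":[0.0016,0.021,0],"roll":-0.15}]'

```text
t: 10.12
eef_pos: [653.4, 15.6, 10.3]
tcp_rot: [-3.141, 0.001, 1.262]
ft_force: [-2.9, -6.9, -2.6]
opening: 0.267
grip_force: 30.0
```

```bash
python3 -c "from h import *;st()
rel([POST[0],POST[1],10],.8)"
```

```text
t 10.125 p [653.36  15.56  10.33] yaw 1.2619 open deg 8.3 to post y,x -0.09 -0.32 F y,x,z -7.49 -0.64 -2.59 Mz 0.126 op 0.267
slide [ 0.1409 -0.0003  0.0002] roll 0.4619 yaw0 1.2619 p [653.36  15.56  10.33] tilt [-3.1413e+00  1.2000e-03  1.2619e+00]
```

step_arm --increments '[{"slide":[-0.0002,0.0035,0],"roll":-0.025},{"slide":[-0.0001,0.007,0],"roll":-0.05},{"slide":[0,0.0098,0],"roll":-0.07},{"slide":[0,0.0098,0],"roll":-0.07}]'

```text
t: 10.62
eef_pos: [662.9, 12.8, 10.3]
tcp_rot: [3.141, 0.001, 1.331]
ft_force: [-2.0, -5.6, -1.9]
opening: 0.267
grip_force: 30.0
```

```bash
python3 -c "from h import *;st()"
```

```text
t 10.625 p [662.92  12.81  10.32] yaw 1.3312 open deg 4.33 to post y,x 0.0 -0.49 F y,x,z -5.89 -0.65 -1.86 Mz 0.029 op 0.267
```

step_arm --increments '[{"slide":[0,0.0014,0],"roll":-0.01},{"slide":[0,0.0028,0],"roll":-0.02},{"slide":[0.0001,0.0042,0],"roll":-0.03},{"slide":[0.0001,0.0042,0],"roll":-0.03}]'

```text
t: 11.12
eef_pos: [666.5, 11.9, 10.2]
tcp_rot: [-3.141, 0.001, 1.361]
ft_force: [-3.3, -6.0, -3.0]
opening: 0.262
grip_force: 30.0
```

```bash
python3 -c "from h import *;st()"
```

```text
t 11.125 p [666.51  11.94  10.17] yaw 1.3609 open deg 2.63 to post y,x 0.05 0.0 F y,x,z -6.61 -1.99 -2.99 Mz -0.047 op 0.262
```

step_arm --increments '[{"slide":[-0.0002,0.0014,0],"roll":-0.01},{"slide":[-0.0003,0.0028,0],"roll":-0.02},{"slide":[-0.0003,0.0028,0],"roll":-0.02}]'

```text
t: 11.5
eef_pos: [669.4, 11.3, 10.1]
tcp_rot: [-3.141, 0.001, 1.381]
ft_force: [-2.2, -5.3, -3.7]
opening: 0.266
grip_force: 30.0
```

```bash
python3 -c "from h import *;st()"
```

```text
t 11.5 p [669.39  11.34  10.15] yaw 1.3807 open deg 1.49 to post y,x 0.08 -0.15 F y,x,z -5.6 -1.15 -3.74 Mz 0.032 op 0.266
```

step_arm --increments '[{"slide":[-0.0001,0.0014,0],"roll":-0.01},{"slide":[-0.0001,0.0014,0],"roll":-0.01}]'

```text
t: 11.75
eef_pos: [670.9, 11.1, 10.2]
tcp_rot: [-3.141, 0.0, 1.391]
ft_force: [-2.8, -5.5, -3.3]
opening: 0.266
grip_force: 30.0
```

```bash
python3 -c "from h import *;st()"
```

```text
t 11.75 p [670.87  11.08  10.22] yaw 1.3907 open deg 0.92 to post y,x 0.06 -0.25 F y,x,z -5.9 -1.79 -3.32 Mz 0.011 op 0.266
```

step_arm --increments '[{"slide":[0,0.0007,0.0003],"roll":-0.005},{"slide":[0,0.001,0.0003],"roll":-0.007},{"slide":[0,0.001,0.0003],"roll":-0.007}]'

```text
t: 12.12
eef_pos: [671.7, 10.9, 10.0]
tcp_rot: [-3.141, 0.001, 1.398]
ft_force: [-2.7, -5.5, -3.0]
opening: 0.267
grip_force: 30.0
```

```bash
python3 -c "from h import *;st()"
```

```text
t 12.125 p [671.7   10.88  10.04] yaw 1.3975 open deg 0.53 to post y,x 0.11 -0.13 F y,x,z -5.86 -1.74 -3.03 Mz 0.015 op 0.267
```

step_arm --increments '[{"slide":[0,0.0007,0.0003],"roll":-0.005},{"slide":[0,0.0007,0.0003],"roll":-0.005}]'

```text
t: 12.38
eef_pos: [672.5, 10.7, 9.8]
tcp_rot: [-3.141, 0.001, 1.403]
ft_force: [-3.3, -5.7, -0.7]
opening: 0.265
grip_force: 30.0
```

step_arm --increments '[{"slide":[0,0.0005,0],"roll":-0.004},{"slide":[0,0.0005,0],"roll":-0.004}]'

```text
t: 12.62
eef_pos: [673.0, 10.6, 9.8]
tcp_rot: [-3.141, 0.001, 1.406]
ft_force: [-2.2, -4.9, -1.1]
opening: 0.266
grip_force: 30.0
```

```bash
python3 -c "from h import *;st()"
```

```text
t 12.625 p [672.95  10.63   9.82] yaw 1.4064 open deg 0.02 to post y,x 0.15 -0.15 F y,x,z -5.22 -1.34 -1.14 Mz -0.064 op 0.266
```

step_arm --increments '[{"slide":[0,0.0006,0],"roll":-0.004},{"slide":[0,0.0006,0],"roll":-0.004}]'

```text
t: 12.88
eef_pos: [673.5, 10.5, 9.8]
tcp_rot: [-3.141, 0.001, 1.411]
ft_force: [-2.7, -5.9, -1.7]
opening: 0.266
grip_force: 30.0
```

```bash
python3 -c "from h import *;st()"
```

```text
t 12.875 p [673.55  10.51   9.79] yaw 1.4105 open deg -0.22 to post y,x 0.18 -0.18 F y,x,z -6.22 -1.7 -1.71 Mz 0.02 op 0.266
```

step_arm --increments '[{"slide":[0,0.0006,0],"roll":-0.004},{"slide":[0,0.0006,0],"roll":-0.004}]'

```text
t: 13.12
eef_pos: [674.1, 10.4, 9.8]
tcp_rot: [-3.141, 0.001, 1.415]
ft_force: [-3.1, -5.3, -2.1]
opening: 0.271
grip_force: 30.0
```

step_arm --increments '[{"slide":[0,0.0006,0],"roll":-0.004},{"slide":[0,0.0006,0],"roll":-0.004}]'

```text
t: 13.38
eef_pos: [674.1, 10.4, 9.8]
tcp_rot: [-3.14, 0.001, 1.418]
ft_force: [-6.4, -4.5, 0.2]
opening: 0.263
grip_force: 30.0
```

```bash
python3 -c "from h import *;st()"
```

```text
t 13.375 p [674.09  10.45   9.77] yaw 1.4183 open deg -0.66 to post y,x 0.15 0.38 F y,x,z -5.42 -5.63 0.15 Mz -0.171 op 0.263
```

step_arm --increments '[{"slide":[0,0.0004,0],"roll":0},{"slide":[0,0.0004,0],"roll":0}]'

```text
t: 13.62
eef_pos: [674.1, 10.5, 9.8]
tcp_rot: [-3.139, 0.001, 1.418]
ft_force: [-7.2, -4.4, 0.6]
opening: 0.267
grip_force: 30.0
```

```bash
python3 -c "from h import *;st()"
```

```text
t 13.625 p [674.1   10.46   9.75] yaw 1.4183 open deg -0.66 to post y,x 0.13 0.37 F y,x,z -5.43 -6.42 0.56 Mz -0.117 op 0.267
```

step_arm --increments '[{"slide":[0,0.0005,0],"roll":0},{"slide":[0,0.0008,0],"roll":0},{"slide":[0,0.0008,0],"roll":0}]'

```text
t: 14.0
eef_pos: [674.3, 10.4, 9.6]
tcp_rot: [-3.138, 0.001, 1.418]
ft_force: [-8.9, -4.9, 1.0]
opening: 0.269
grip_force: 30.0
```

Run:
```python
from h import *
st(81.2)
c=imaging.read_camera("scene");save(c,"s4.png")
cv2.imwrite("pics/s4c.png",cv2.resize(c["color"][170:290,190:340,::-1],None,fx=5,fy=5,interpolation=2))
```

```text
t 14.0 p [674.32  10.45   9.58] yaw 1.4183 open deg -0.06 to post y,x 0.11 0.14 F y,x,z -6.17 -8.02 1.0 Mz -0.145 op 0.269
```

View pics/s4c.png

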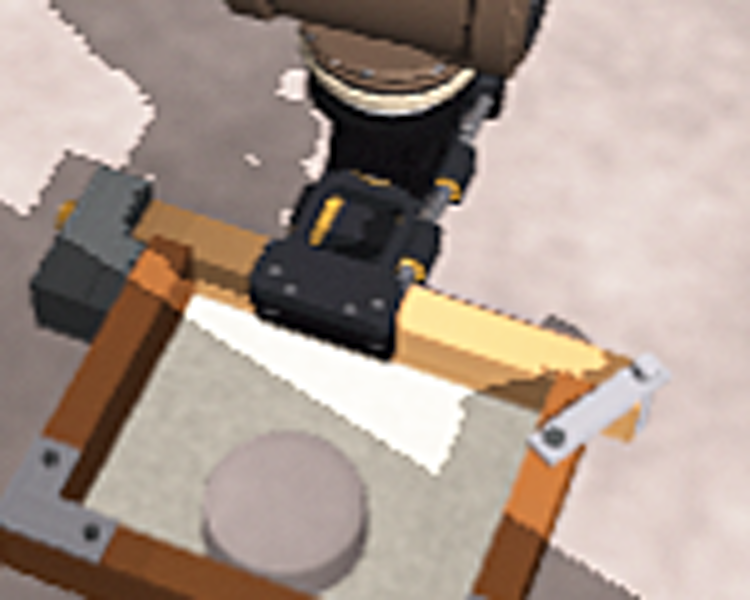

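step_arm --increments '[{"slide":[0,0.0005,0],"roll":0},{"slide":[0,0.001,0],"roll":0},{"slide":[0,0.001,0],"roll":0},{"slide":[0,0.001,0],"roll":0}]'

```text
t: 14.55
eef_pos: [674.5, 10.4, 9.5]
tcp_rot: [-3.136, 0.001, 1.418]
ft_force: [-13.2, -3.7, 4.0]
opening: 0.268
grip_force: 30.1
```

Run:
```python
from h import *
st(81.2)
```

```text
t 14.55 p [674.49  10.43   9.51] yaw 1.4182 open deg -0.06 to post y,x 0.11 -0.04 F y,x,z -5.68 -12.51 4.02 Mz -0.187 op 0.268
```

step_arm --increments '[{"slide":[-0.0002,-0.0008,0],"roll":0},{"slide":[-0.0003,-0.0012,-0.0003],"roll":0},{"slide":[-0.0003,-0.0012,-0.0003],"roll":0}]'

```text
t: 14.92
eef_pos: [674.4, 10.4, 9.6]
tcp_rot: [-3.138, 0.0, 1.418]
ft_force: [-6.0, -2.7, -2.2]
opening: 0.267
grip_force: 30.0
```

step_arm --increments '[{"slide":[0,0,0],"roll":0},{"slide":[0,0,0],"roll":0},{"slide":[0,0,0],"roll":0},{"slide":[0,0,0],"roll":0}]' --fingers 0.6

```text
t: 15.42
eef_pos: [676.1, 10.3, 10.3]
tcp_rot: [3.141, -0.0, 1.419]
ft_force: [1.2, -0.5, 0.5]
opening: 0.584
grip_force: 0.0
```

step_arm --increments '[{"slide":[0,0,-0.02],"roll":0},{"slide":[0,0,-0.06],"roll":0},{"slide":[0,0,-0.12],"roll":0},{"slide":[-0.03,0,-0.18],"roll":0},{"slide":[-0.06,0,-0.24],"roll":0}]'

```text
t: 16.05
eef_pos: [667.0, -45.3, 245.6]
tcp_rot: [3.14, 0.0, 1.42]
ft_force: [0.7, 0.4, -1.1]
opening: 0.596
grip_force: 0.0
```

step_arm --increments '[{"slide":[-0.02,0,-0.05],"roll":0},{"slide":[-0.04,0,-0.08],"roll":0},{"slide":[-0.04,0,-0.08],"roll":0},{"slide":[-0.04,0,-0.08],"roll":0}]'

```text
t: 16.55
eef_pos: [660.9, -84.1, 321.7]
tcp_rot: [-3.141, -0.0, 1.419]
ft_force: [-0.1, 0.2, -0.2]
opening: 0.602
grip_force: 0.0
```

Run:
```python
from h import *
np.set_printoptions(precision=1,suppress=True)
st(81.2)
c=imaging.read_camera("wrist");W=cloud(c);z=W[...,2];np.savez("w5.npz",**c);save(c,"w5.png")
h=np.radians(81.25);y=np.array([np.cos(h),np.sin(h)]);x=np.array([y[1],-y[0]])
m0=POST+13*x-141*y
L=np.stack([(W[...,:2]-m0)@x,(W[...,:2]-m0)@y],-1)
g=W[(z>32)&(z<39)&(L[...,0]>-40)&(L[...,0]<6)&(abs(L[...,1])<175)]
l=np.stack([(g[:,:2]-m0)@x,(g[:,:2]-m0)@y],-1)
l=l[(l[:,1]>-138)]
r=cv2.minAreaRect(l.astype(np.float32));print(len(l),r,cv2.boxPoints(r))
for a,b in((-135,-90),(-90,-40),(-40,40),(40,90),(90,125)):
  s=l[(l[:,1]>a)&(l[:,1]<b)]
  if len(s):print(a,b,np.percentile(s[:,0],[2,50,98]))
b=W[(z>42)&(z<50)];lb=np.stack([(b[:,:2]-m0)@x,(b[:,:2]-m0)@y],-1)
for lo,hi in((-120,-102),(102,120)):
  s=lb[(lb[:,1]>lo)&(lb[:,1]<hi)&(lb[:,0]<60)&(lb[:,0]>-20)];print("board",lo,np.percentile(s[:,0],[1,5]),len(s))
q=W[(z>53)&(z<62)];q=q[np.linalg.norm(q[:,:2]-POST,axis=1)<15];print("post",q.mean(0),len(q))
```

```text
t 16.55 p [660.9 -84.1 321.7] yaw 1.4188 open deg -0.09 to post y,x 95.57 -0.79 F y,x,z 0.19 -0.14 -0.19 Mz 0.025 op 0.602
2908 ((-10.190509796142578, 2.2967681884765625), (275.5913391113281, 32.466896057128906), 89.78089141845703) [[ -27.  -135.4]
 [   5.5 -135.6]
 [   6.6  140. ]
 [ -25.9  140.2]]
-135 -90 [-26.9 -14.9  -1.3]
-90 -40 [-26.7 -15.   -1.8]
-40 40 [-26.4 -13.6  -1.1]
40 90 [-26.1 -13.7  -1.3]
90 125 [-26.  -13.8  -0.1]
board -120 [0.  1.7] 370
board 102 [-0.5  2.4] 511
post [696.1 145.2  55.9] 17
```

View pics/w5.png

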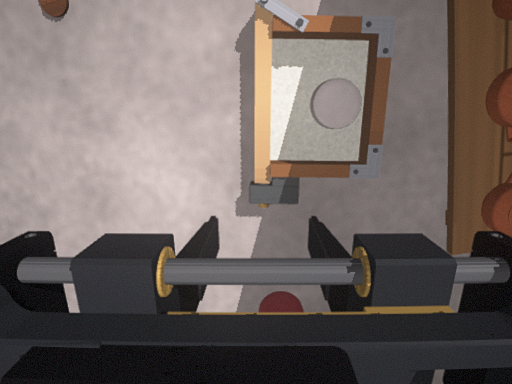

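Run:
```python
from h import *
h=1.4183;y=np.array([np.cos(h),np.sin(h)]);x=np.array([y[1],-y[0]])
m0=POST+13*x-141*y
for X in(-50,-38):
  t=m0+x*X-25*y; print(t); rel([t[0],t[1],12],h)
```

```text
[634.11299745  -8.55304136]
slide [ 0.0703 -0.0374  0.3092] roll 0.0009 yaw0 1.4192 p [660.89 -83.84 321.14] tilt [-3.1401e+00 -2.0000e-04  1.4192e+00]
[645.97373686 -10.37591288]
slide [ 0.0703 -0.0254  0.3092] roll 0.0009 yaw0 1.4192 p [660.89 -83.84 321.14] tilt [-3.1401e+00 -2.0000e-04  1.4192e+00]
```

step_arm --increments '[{"slide":[0.02,-0.015,0.05],"roll":0},{"slide":[0.05,-0.038,0.09],"roll":0},{"slide":[0.07,-0.038,0.14],"roll":0},{"slide":[0.07,-0.038,0.19],"roll":0},{"slide":[0.07,-0.038,0.23],"roll":0}]' --fingers 0.0

```text
t: 17.23
eef_pos: [633.1, -8.3, 89.0]
tcp_rot: [-3.139, 0.0, 1.42]
ft_force: [1.1, -0.1, 0.2]
opening: 0.13
grip_force: 0.0
```

step_arm --increments '[{"slide":[0,0,0.04],"roll":0},{"slide":[0,0,0.07],"roll":0},{"slide":[0,0,0.076],"roll":0},{"slide":[0,0.003,0.076],"roll":0},{"slide":[0,0.003,0.076],"roll":0}]'

```text
t: 17.85
eef_pos: [638.2, -10.0, 17.2]
tcp_rot: [3.14, -0.0, 1.419]
ft_force: [0.7, -0.0, 0.0]
opening: 0.003
grip_force: 0.0
```

```bash
cat >> h.py <<'E'
def stx():
    h=1.4183;y=np.array([np.cos(h),np.sin(h)]);x=np.array([y[1],-y[0]]);m0=POST+13*x-141*y
    s=state();p=s["eef_pos"];print(s["t"],"x,y in mouth",(p[:2]-m0)@x,(p[:2]-m0)@y,p[2],"Fx,Fy,Fz",s["ft_force"][:2]@x,s["ft_force"][:2]@y,s["ft_force"][2],"op",s["opening"])
E
python3 -c "from h import *;stx()"
```

```text
17.85 x,y in mouth -45.74042730091669 -25.78847783232365 17.172748305042145 Fx,Fy,Fz 0.6783965035523027 0.0668374523617988 0.03263351666561358 op 0.0031898681811888454
```

Z 17 is usable; approach contact.

step_arm --increments '[{"slide":[0,0.002,0.005],"roll":0},{"slide":[0,0.004,0.005],"roll":0},{"slide":[0,0.006,0.005],"roll":0},{"slide":[0,0.006,0.005],"roll":0}]'

```text
t: 18.35
eef_pos: [643.5, -11.0, 11.0]
tcp_rot: [3.141, 0.0, 1.419]
ft_force: [0.0, -0.6, -0.3]
opening: 0.006
grip_force: 0.0
```

```bash
python3 -c "from h import *;stx()"
```

```text
18.35 x,y in mouth -40.396160571004636 -25.98437646751505 11.036388177435699 Fx,Fy,Fz 0.13722216737419116 -0.6124765332556877 -0.28166816317197657 op 0.005905914598121991
```

step_arm --increments '[{"slide":[0,0.001,0],"roll":0},{"slide":[0,0.002,0],"roll":0},{"slide":[0,0.002,0],"roll":0}]'

```text
t: 18.73
eef_pos: [645.3, -11.3, 10.9]
tcp_rot: [3.141, 0.0, 1.419]
ft_force: [-0.8, 0.2, 0.2]
opening: 0.007
grip_force: 0.0
```

step_arm --increments '[{"slide":[0,0.001,0],"roll":0},{"slide":[0,0.001,0],"roll":0}]'

```text
t: 18.98
eef_pos: [646.3, -11.4, 10.9]
tcp_rot: [3.142, 0.0, 1.419]
ft_force: [0.4, 0.2, 0.0]
opening: 0.009
grip_force: 0.0
```

```bash
python3 -c "from h import *;stx()"
```

```text
18.975 x,y in mouth -37.544157526748236 -25.94330188707637 10.905113735633416 Fx,Fy,Fz 0.389036836386753 0.22659865448601563 0.02320205983987101 op 0.008890266574970305
```

step_arm --increments '[{"slide":[0,0.001,0],"roll":0},{"slide":[0,0.001,0],"roll":0}]'

```text
t: 19.23
eef_pos: [647.3, -11.6, 10.9]
tcp_rot: [3.141, 0.0, 1.419]
ft_force: [0.2, 1.0, 0.2]
opening: 0.006
grip_force: 0.0
```

step_arm --increments '[{"slide":[0,0.001,0],"roll":0},{"slide":[0,0.001,0],"roll":0}]'

```text
t: 19.48
eef_pos: [648.3, -11.7, 10.9]
tcp_rot: [3.141, 0.0, 1.419]
ft_force: [1.1, 0.4, -0.4]
opening: 0.004
grip_force: 0.0
```

```bash
python3 -c "from h import *;stx()"
```

```text
19.475 x,y in mouth -35.508068617751675 -25.978204125692805 10.928074031884304 Fx,Fy,Fz 1.0607888681363615 0.5720220171548028 -0.37488192273949805 op 0.003835213760525063
```

step_arm --increments '[{"slide":[0,0.001,0],"roll":0},{"slide":[0,0.001,0],"roll":0}]'

```text
t: 19.73
eef_pos: [649.3, -11.9, 10.9]
tcp_rot: [3.141, 0.0, 1.419]
ft_force: [-0.6, -0.4, 0.5]
opening: 0.003
grip_force: 0.0
```

step_arm --increments '[{"slide":[0,0.001,0],"roll":0},{"slide":[0,0.001,0],"roll":0}]'

```text
t: 19.98
eef_pos: [650.2, -12.0, 10.9]
tcp_rot: [3.142, 0.0, 1.419]
ft_force: [0.4, -0.0, -0.2]
opening: 0.004
grip_force: 0.0
```

step_arm --increments '[{"slide":[0,0.0007,0],"roll":0},{"slide":[0,0.0007,0],"roll":0}]'

```text
t: 20.23
eef_pos: [650.9, -12.1, 10.9]
tcp_rot: [3.141, 0.0, 1.419]
ft_force: [0.2, -0.4, -0.2]
opening: 0.006
grip_force: 0.0
```

step_arm --increments '[{"slide":[0,0.001,0],"roll":0},{"slide":[0,0.001,0],"roll":0}]'

```text
t: 20.48
eef_pos: [651.9, -12.3, 10.9]
tcp_rot: [3.141, 0.0, 1.419]
ft_force: [-0.0, 0.7, -0.8]
opening: 0.006
grip_force: 0.0
```

step_arm --increments '[{"slide":[0,0.001,0],"roll":0},{"slide":[0,0.001,0],"roll":0}]'

```text
t: 20.72
eef_pos: [652.5, -12.4, 10.9]
tcp_rot: [-3.141, 0.0, 1.419]
ft_force: [-1.7, 0.5, 1.9]
opening: 0.005
grip_force: 1.3
```

step_arm --increments '[{"slide":[0,0.001,0],"roll":0},{"slide":[0,0.001,0],"roll":0}]'

```text
t: 20.98
eef_pos: [652.8, -12.4, 10.8]
tcp_rot: [-3.139, 0.0, 1.419]
ft_force: [-6.8, -0.2, 3.8]
opening: 0.004
grip_force: 3.1
```

step_arm --increments '[{"slide":[0,0.0006,0],"roll":0},{"slide":[0,0.0012,0],"roll":0},{"slide":[0,0.0012,0],"roll":0},{"slide":[0,0.0012,0],"roll":0}]'

```text
t: 21.48
eef_pos: [652.9, -12.4, 10.7]
tcp_rot: [-3.137, 0.0, 1.419]
ft_force: [-10.2, 1.6, 6.0]
opening: 0.006
grip_force: 5.5
```

```bash
python3 -c "from h import *;stx()"
```

```text
21.475 x,y in mouth -30.847394489493805 -25.925462397953932 10.704801896532585 Fx,Fy,Fz -10.357213085966412 0.007760020284518703 5.969732156888745 op 0.005926201901301312
```

step_arm --increments '[{"slide":[0,0.0005,0],"roll":0},{"slide":[0,0.0005,0],"roll":0},{"slide":[0,0.0005,0],"roll":0}]'

```text
t: 21.85
eef_pos: [652.9, -12.4, 10.7]
tcp_rot: [-3.136, 0.0, 1.419]
ft_force: [-13.2, 1.4, 7.6]
opening: 0.005
grip_force: 6.5
```

step_arm --increments '[{"slide":[0,-0.004,0],"roll":0},{"slide":[0,-0.015,0],"roll":0},{"slide":[0,-0.03,0],"roll":0},{"slide":[0,-0.035,-0.04],"roll":0},{"slide":[0,-0.035,-0.1],"roll":0}]'

```text
t: 22.48
eef_pos: [619.5, -7.4, 110.7]
tcp_rot: [-3.139, 0.0, 1.419]
ft_force: [0.4, 0.4, -0.8]
opening: 0.005
grip_force: 0.0
```

step_arm --increments '[{"slide":[-0.04,0.015,-0.05],"roll":0},{"slide":[-0.07,0.035,-0.1],"roll":0},{"slide":[-0.07,0.04,-0.15],"roll":0},{"slide":[-0.07,0.04,-0.21],"roll":0},{"slide":[-0.07,0.04,-0.21],"roll":0}]'

```text
t: 23.1
eef_pos: [650.9, -83.1, 325.9]
tcp_rot: [3.133, 0.001, 1.419]
ft_force: [0.5, 0.5, -0.1]
opening: 0.003
grip_force: 0.0
```

Run:
```python
from h import *
np.set_printoptions(precision=1,suppress=True)
stx()
c=imaging.read_camera("wrist");W=cloud(c);z=W[...,2];save(c,"w6.png")
h=1.4183;y=np.array([np.cos(h),np.sin(h)]);x=np.array([y[1],-y[0]]);m0=POST+13*x-141*y
L=np.stack([(W[...,:2]-m0)@x,(W[...,:2]-m0)@y],-1)
for a,b in((-130,-100),(-90,-40),(-40,40),(40,90),(100,125)):
  s=L[(z>32)&(z<39)&(L[...,0]>-40)&(L[...,0]<6)&(L[...,1]>a)&(L[...,1]<b)]
  print(a,b,np.percentile(s[:,0],[2,50,98]),len(s))
s=L[(z>32)&(z<39)&(L[...,0]>-30)&(L[...,0]<-2)&(L[...,1]>-139)];print("tail y",np.percentile(s[:,1],[.3,99.7]))
for lo,hi in((-120,-102),(102,120)):
  s=L[(z>42)&(z<50)&(L[...,1]>lo)&(L[...,1]<hi)&(L[...,0]<60)&(L[...,0]>-20)];print("board",lo,np.percentile(s[:,0],[1,5]),len(s))
q=W[(z>53)&(z<62)];q=q[np.linalg.norm(q[:,:2]-POST,axis=1)<15];print("post",q.mean(0),len(q))
cv2.imwrite("pics/w6c.png",cv2.resize(c["color"][0:230,200:420,::-1],None,fx=2.6,fy=2.6,interpolation=2))
```

```text
23.1 x,y in mouth -22.103691255496194 -96.10134218275175 325.8760723984115 Fx,Fy,Fz 0.39687581388762516 0.6029759240218424 -0.14142546683723767 op 0.003424084397051109
-130 -100 [-27.5 -13.8   0.8] 273
-90 -40 [-25.7 -14.   -2.1] 470
-40 40 [-25.7 -13.   -1.2] 821
40 90 [-25.7 -13.3  -0.7] 577
100 125 [-24.2 -13.4  -1.2] 293
tail y [-135.1  137.1]
board -120 [-0.6  1.2] 366
board 102 [-0.3  2.1] 513
post [695.5 145.6  56.3] 18
```

View pics/w6c.png

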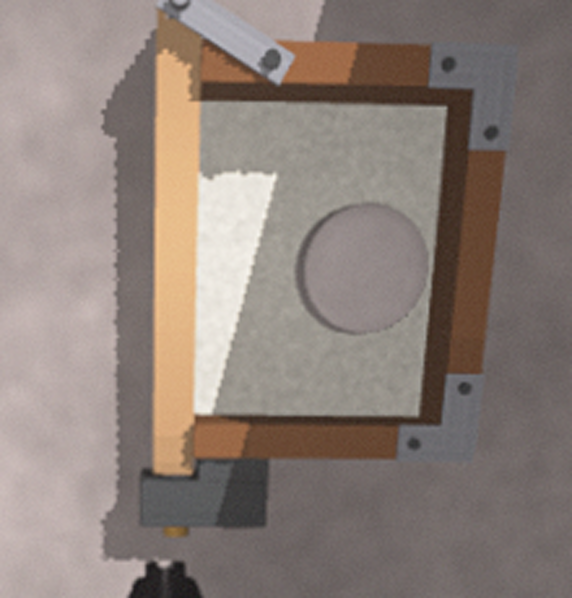

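The picture shows the bar flush against both board ends (crop columns 155–200, rows 20–475). Its slotted end is under the strap at the post and its tail lies past the plunger.

```bash
python3 -c "
from cell import env;print(env.job_done())"
```

```text
the job is handed in; nothing more can be done
None
```

The gate is closed and handed in at about 23 s: the slot bore on the post at about 5 N while still 32° open, the bar was swung past the plunger, pressed flush at about 12–13 N, and let go; the verdict itself was not shown to me.

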